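# Set the test-air valve two turns open and hold it

## Robot

A 7-joint arm with a two-finger parallel gripper is mounted at the origin on the work surface. World frame = base frame: x ahead of the robot, y to its left, z up, the work surface at z = 0. Lengths are in m, angles in rad, forces in N, time in s.
With the tool pointing down it reaches from about 0.425 to 0.925 m from the base axis. Payload 6.8 kg.
Tool frame: the origin (TCP) lies on the centre line of the jaws, within the pads' length; the fingertips stand 19 mm ahead of it and the grasp point (between the pads) is the TCP (r.tip_extent is the y of the fingertips in the tool frame, in m); y points along the fingers, z is the direction in which the jaws open and shut, and the axes are right-handed (so a half turn about y gives the same grasp; the last joint's range is limited). The gripper opens to 85 mm and grips with 20 to 120 N. Pads are 22 mm wide; open, the fingers measure 114 mm over their backs; the gripper's body (76 mm by 85 mm) begins 54 mm behind the grasp point. The pads swing forward as they close: fully open they stand 13 mm farther back than shut.
Start: joints at [-1.219, 0.477, 0.022, 1.555, -0.011, 1.109, -0.083], TCP at [0.3, 0.605, 0.25] pointing down, gripper open.
Joint ranges: [-2.96, 2.96], [-0.34, 2.1], [-1.41, 1.46], [0.24, 2.44], [-1.37, 4.51], [0.17, 1.92], [-2.96, 2.96]. Speed limits (rad/s): [2.39, 2.39, 3.14, 3.14, 3.14, 3.14, 3.14].

## Interface

Orientations are given as a rotation vector (axis times angle).
In Python, from bench import r gives the robot as it stands. The module is installed in compiled form; this text tells all that it offers.
- The arm moves only by the tool jog_arm, never from a script. Its argument "motion" is a list of rows, each a list of 3 entries, a list of its own where there are three numbers: the opening, from 0 (shut) to 1 (fully open), then the shift along the tool's x, y, z in m, then the turn, a rotation vector about the tool's x, y, z in degrees. A call has 1 to 10 rows; each row shifts and turns the commanded pose from where the row before left it, along the tool's axes as they then stand; what a row does not reach is not made up. A row lasts 1/12 s, in which the tool goes at most 41.7 mm and 7.16 degrees, less where a joint would pass 70% of its speed; a pose out of reach is approached as far as the arm can. A call with a gripper value outside its range is refused whole. The fingers move at their own pace and stop on an object; "force" is the grip in N (left out, the last holds). Time passes only in rows, so rows that do not move let the fingers close. It gives the time, the measured TCP pose, the force and the opening at its end, in the units of the state.
- r.get_obs(): the state, without advancing time (a new reading comes with each control period).
- r.grab_frame(name): name is "scene" or "top" or "wrist"; returns a dict with "image" (420x560x3 uint8, red, green, blue), "range_z" (420x560 float32, m along the optical axis (not along the pixel's ray), 0 where there is no reading), "fx", "fy", "cx", "cy" (pixels), "xyz" and "orientation" of the camera in the world. Camera axes: x right, y down, z forward; pixel columns grow to the right and rows downward; lengths in m; the calibration is good to about 2 mm. A picture is of the moment at which its call begins.
- r.hand_in(): hands the job in, once; it reports no verdict.
The state is a dict: "clock": time; "joints": joint angles; "qvel": joint speeds; "tau": joint torques, N m; "tcp_pos": TCP position; "orientation": TCP orientation; "contact_force": force on the tool from outside, world axes, zero at the start; "moment": the same for the moment, N m; "grip_width": finger opening in m.
Only numpy, scipy, OpenCV 4.12 (cv2) and the standard library are available. Lean on these libraries where they do the work, as an engineer would, in place of code of your own. Each camera call takes 0.05 s, during which the arm holds its last target.

## Task

On the leak-test stand, use the revolving handle on the valve's wheel to wind the valve shut, clockwise seen from above, until it comes up against its stop, then back it off exactly two full turns. Finish while still firmly gripping that handle at the two-turn position, so that the setting cannot creep while the lock nut is tightened, and leave the loose things on the bench where they are.

Things in the scene. Friction and masses are not known exactly. Their poses are not given: they have to be found in the camera images.
- stand: Fixed leak-test stand on an aluminium plate 150 x 430 x 10 mm; new place and yaw each time. Origin on the bench surface, on the upright valve stem axis, z up, y along the pipe: supply elbow at y -105 mm, brass valve at 0, face-up gauge at 120 (top at height 115), clamp bridge at 225 (115 wide, top at 176). All parts within 85 mm of the stem axis are lower than the wheel.
- wheel_hub (a point): Point on the wheel's vertical axis (the stem axis), 152 mm above the bench, level with the handle's foot. The grey cast wheel is level, 125 mm across, with three spokes; its rim is 15 mm thick, from 134 to 150 mm above the bench. It does not rise or sink as it turns.
- wheel (a joint): Wheel angle, rad: 0 = shut on the hard stop; grows as the valve opens, anticlockwise from above; a turn is 6.283. At 0 the handle lies from the stem towards the stand's +x, at value a turned a anticlockwise from there. Starts a quarter to nine tenths of a turn open; opens to 3.2 turns at most. Stiff (0.18 N m, 3.5 N at the handle); stays where left.
- handle: The black revolving handle: an upright round grip on the rim, 55 mm from the wheel's axis, 60 mm tall, 21 mm thick at the middle, 17 at the foot, from 152 to 212 mm above the bench, free space around and above. Origin at the middle of its foot, z up. It spins freely on its pin: a gripper holding it need not turn while leading it round.
- handle_mid (a point): Point on the handle's axis at half height, 33 mm above its foot, 185 mm above the bench: where to grip it.
- housing_a: Loose bystander: cast steel twin-ring housing on an ivory plate, 106 x 48 x 34 mm, about 0.3 kg. Origin at the centre of its underside.
- housing_b: Loose bystander: a second housing like housing_a.
- spanner: Loose bystander: open-ended steel spanner, 170 mm long, lying flat. Origin at its underside.
- fittings_tray: Loose bystander: white two-cell tray with small brass nuts and rubber rings, 100 x 120 x 38 mm, 0.45 kg. Origin at the centre of its underside.

How it is judged:
On the way, in this order (a step that is already met when the one before it is completed fails the run):
1. The valve is wound shut, against its stop (value of joint wheel below 0.08 rad), for 0.1 s.
2. The valve is backed off two turns (value of joint wheel between 12.366 and 12.766 rad), for 0.2 s.
At the end, for the whole second after the job is handed in: The wheel rests two turns (12.566 rad) open from its stop, within 0.2 rad (about 11 degrees), not turning, and the fingers still grip the handle with more than 5 N, the grasp point within 35 mm of the handle's middle and 20 mm sideways. No loose thing has shifted over 20 mm (all of step 2 and velocity of joint wheel between -0.05 and 0.05 rad/s and contact force between the fingers and handle above 5 N and distance between the grasp point and handle_mid below 0.035 m and horizontal distance between the grasp point and handle_mid below 0.02 m); the arm keeps its last pose, push and grip.
It fails at once if a loose thing on the bench is shifted by more than 20 mm (distance of any of housing_a, housing_b, spanner, fittings_tray from where it was at the start of the episode above 0.02 m).
It also fails if it takes over 58 s, if anything falls off the work surface, if the arm or the gripper's body presses on something with over 40 N, if the wrist force passes 120 N, or if a joint passes its speed limit or range.

## Working session

There is one attempt and no reset: what is moved stays moved. The work goes in short steps, Python scripts to look and compute and a tool call to move; the robot and the scene stay as the last step left them, time stands still between calls to the robot, and variables do not carry over. Pictures are saved under pics/ and viewed, and the job is handed in when it is done.

Besides the shell and the picture viewer there is one more tool, called after ">>>" by a JSON object that holds its "name" and its "arguments". jog_arm: Moves the arm, as the interface text tells. Its arguments: {"type":"object","properties":{"motion":{"type":"array","items":{"type":"array"}},"force":{"type":"number"}},"required":["motion"]}

```bash
mkdir -p pics; python3 - <<'E'
from bench import r
import cv2,numpy as np,pickle
o=r.get_obs(); print({k:np.round(v,3) for k,v in o.items()}); print(r.tip_extent)
for n in ["scene","top"]:
    f=r.grab_frame(n); cv2.imwrite(f"pics/{n}0.png",f["image"][:,:,::-1]); pickle.dump(f,open(f"{n}0.pkl","wb"))
    print(n,f["xyz"],f["orientation"],f["fx"],f["cx"],f["cy"])
E
```

```text
{'clock': np.float64(0.0), 'joints': array([-1.219,  0.478,  0.022,  1.556, -0.012,  1.109, -0.083]), 'qvel': array([-0.   ,  0.002, -0.   , -0.001,  0.001,  0.002, -0.   ]), 'tau': array([-0.0000e+00, -5.9644e+01,  1.6080e+00, -2.8120e+01,  1.2000e-02,
        9.0000e-03,  0.0000e+00]), 'tcp_pos': array([0.299, 0.604, 0.249]), 'orientation': array([-1.542,  0.361, -0.36 ]), 'contact_force': array([-1.013, -0.864,  0.217]), 'moment': array([ 0.057, -0.049, -0.052]), 'grip_width': np.float64(0.086)}
0.019
scene [ 0.97168549 -0.56795972  0.62897663] [-2.15136956 -0.64732118  0.34252443] 452.79418177512446 276.7097723472214 204.67364588297983
top [0.52050251 0.00167502 1.07950509] [-2.1641835   2.20230185 -0.0913806 ] 539.8365460569594 290.85879478740515 210.437888236366
```

View pics/scene0.png

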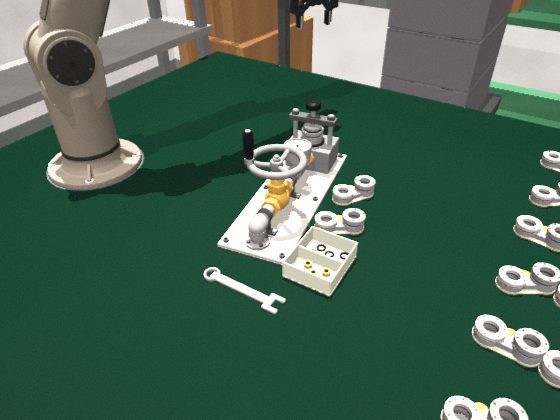

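View pics/top0.png

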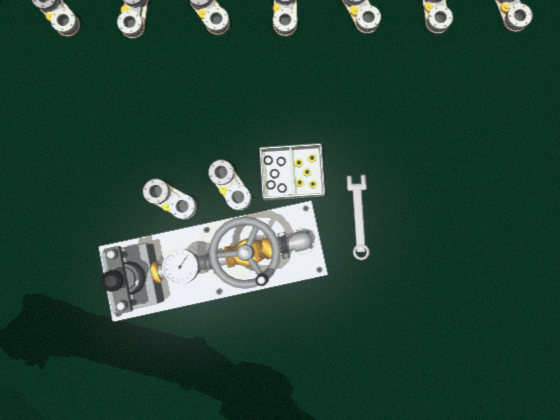

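The top view shows the wheel hub near pixel (246,252), the handle top near (262,280), the elbow near (302,240), the gauge near (181,266) and the clamp near (130,278). Next I'll turn these into world positions.

```bash
cat > h.py <<'E'
import numpy as np,pickle,cv2
from scipy.spatial.transform import Rotation as R
def cloud(f):
    z=f["range_z"]; v,u=np.mgrid[:z.shape[0],:z.shape[1]]
    p=np.stack([(u-f["cx"])/f["fx"]*z,(v-f["cy"])/f["fy"]*z,z],-1)
    w=p@R.from_rotvec(f["orientation"]).as_matrix().T+f["xyz"]
    w[z==0]=np.nan
    return w
def at_h(f,u,v,h):
    d=R.from_rotvec(f["orientation"]).apply([(u-f["cx"])/f["fx"],(v-f["cy"])/f["fy"],1.])
    return f["xyz"]+d*(h-f["xyz"][2])/d[2]
E
python3 - <<'E'
from h import *
f=pickle.load(open("top0.pkl","rb")); w=cloud(f)
for u,v in [(246,252),(262,280),(302,240),(181,266),(130,278),(50,100)]: print(u,v,np.round(w[v,u],4))
# rim ring fit
m=(w[...,2]>.140)&(w[...,2]<.156); m[:200]=0;m[300:]=0;m[:,:205]=0;m[:,290:]=0
P=w[m][:,:2]
from scipy.optimize import least_squares
c0=w[252,246,:2]
rr=np.hypot(*(P-c0).T); Q=P[(rr>.045)&(rr<.075)]
s=least_squares(lambda x:np.hypot(*(Q-x[:2]).T)-x[2],[*c0,.055],loss='soft_l1',f_scale=.003); print("ring",s.x,len(Q))
m=(w[...,2]>.195)&(w[...,2]<.23); m[:,:205]=0;m[:,300:]=0;m[:200]=0;m[320:]=0
H=w[m]; print("handle",H.mean(0),H.max(0),H.min(0),len(H))
d=H.mean(0)[:2]-s.x[:2]; print(np.hypot(*d),np.degrees(np.arctan2(d[1],d[0])))
for uv in [(99,245),(312,202),(327,275),(113,321)]: print(at_h(f,*uv,.01))
print(at_h(f,262,280,.212))
a=cv2.resize(f["image"][180:330,80:340,::-1],None,fx=3,fy=3,interpolation=2); cv2.imwrite("pics/topcrop.png",a)
E
```

```text
246 252 [0.5238 0.0746 0.1543]
262 280 [0.4787 0.0449 0.2142]
302 240 [ 0.5446 -0.0236  0.0707]
181 266 [0.5011 0.194  0.1117]
130 278 [0.4816 0.284  0.114 ]
50 100 [0.8393 0.4813 0.0017]
ring [0.52383542 0.07803026 0.05478528] 1573
handle [0.47935736 0.04676539 0.20989052] [0.48810517 0.05649139 0.21550458] [0.47037516 0.03748791 0.19613952] 125
0.05436717265066622 -144.89553949980427
[0.54322586 0.37592619 0.01      ]
[ 0.621235   -0.04643074  0.01      ]
[ 0.47637117 -0.07298024  0.01      ]
[0.39454451 0.34708377 0.01      ]
[0.47862515 0.04501449 0.212     ]
```

View pics/topcrop.png

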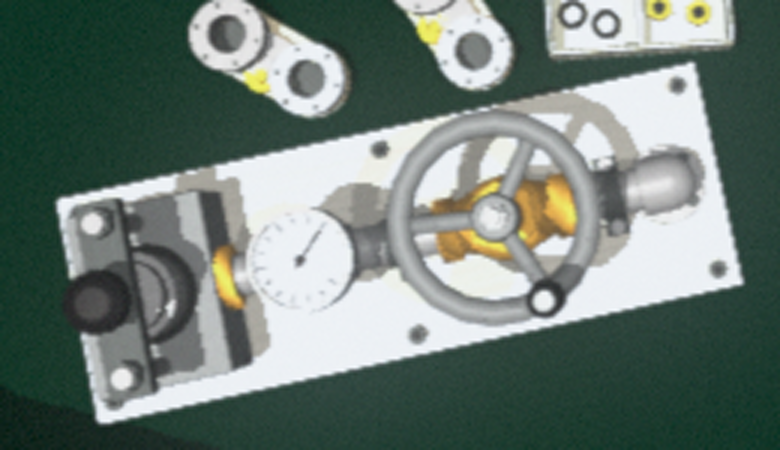

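```bash
python3 - <<'E'
from h import *
from bench import r
o=r.get_obs(); M=R.from_rotvec(o["orientation"]).as_matrix(); print(np.round(M,3)); print(o["tcp_pos"])
f=pickle.load(open("top0.pkl","rb")); w=cloud(f)
g=w[180:330,80:215]; print("max stand z left", np.nanmax(g[...,2]), g.reshape(-1,3)[np.nanargmax(g[...,2])])
s=pickle.load(open("scene0.pkl","rb")); ws=cloud(s)
m=(ws[...,2]>.155)&(ws[...,2]<.23)&(ws[...,0]>.3)&(ws[...,0]<.7)&(ws[...,1]<.2)&(ws[...,1]>-.1)
H=ws[m]; print("handle scene",H.mean(0),H.min(0),H.max(0),len(H))
for zl in (.16,.175,.19,.2):
    q=H[(H[:,2]>zl)&(H[:,2]<zl+.012)]; print(zl,q.mean(0) if len(q) else None)
d=np.array([.479,.0455,.30])-o["tcp_pos"]; print("tool-frame delta",M.T@d)
E
```

```text
[[ 0.896 -0.001  0.444]
 [-0.444 -0.001  0.896]
 [ 0.    -1.    -0.002]]
[0.2993586  0.60444852 0.24943439]
max stand z left 0.17962787774702238 [0.47324421 0.29279127 0.17962788]
handle scene [0.48432332 0.04032851 0.18637403] [0.47218734 0.03364326 0.15563125] [0.49113005 0.05349412 0.21283773] 271
0.16 [0.48503687 0.04001603 0.16621721]
0.175 [0.48473268 0.03918117 0.1811285 ]
0.19 [0.4849905  0.03984108 0.19596382]
0.2 [0.48312164 0.04193323 0.20676659]
tool-frame delta [ 0.40903935 -0.04984012 -0.42125305]
```

>>> {"name": "jog_arm", "arguments": {"motion": [[1,[0,-0.03,0],[0,0,0]],[1,[0.02,-0.02,-0.02],[0,0,0]],[1,[0.026,0,-0.027],[0,0,0]],[1,[0.026,0,-0.027],[0,0,0]],[1,[0.026,0,-0.027],[0,0,0]],[1,[0.026,0,-0.027],[0,0,0]],[1,[0.026,0,-0.027],[0,0,0]],[1,[0.026,0,-0.027],[0,0,0]],[1,[0.026,0,-0.027],[0,0,0]],[1,[0.026,0,-0.027],[0,0,0]]], "force": 60}}

```text
clock: 0.93
tcp_pos: [0.3991, 0.2902, 0.3001]
orientation: [-1.541, 0.361, -0.36]
contact_force: [1.2, -1.1, 0.2]
grip_width: 0.0856
```

>>> {"name": "jog_arm", "arguments": {"motion": [[1,[0.03,0,-0.028],[0,0,0]],[1,[0.03,0,-0.028],[0,0,0]],[1,[0.03,0,-0.028],[0,0,0]],[1,[0.03,0,-0.028],[0,0,0]],[1,[0.03,0,-0.028],[0,0,0]],[1,[0.018,0,-0.025],[0,0,0]],[1,[0.012,0,-0.019],[0,0,0]],[1,[0,0,0],[0,0,0]],[1,[0,0,0],[0,0,0]]]}}

```text
clock: 1.68
tcp_pos: [0.4786, 0.0462, 0.3001]
orientation: [-1.54, 0.364, -0.363]
contact_force: [-0.2, 0.2, 0.5]
grip_width: 0.0855
```

```bash
python3 - <<'E'
from h import *
from bench import r
o=r.get_obs(); M=R.from_rotvec(o["orientation"]).as_matrix(); print(np.round(M,3)); print(o["tcp_pos"],o["joints"])
print(M.T@(np.array([.4795,.046,.187])-o["tcp_pos"]))
f=r.grab_frame("wrist"); cv2.imwrite("pics/wrist1.png",f["image"][:,:,::-1])
w=cloud(f); m=(w[...,2]>.19)&(w[...,2]<.22)&(np.hypot(w[...,0]-.479,w[...,1]-.046)<.03); print(w[m].mean(0),w[m].min(0),w[m].max(0),m.sum())
E
```

```text
[[ 0.895 -0.001  0.447]
 [-0.447  0.     0.895]
 [-0.    -1.    -0.   ]]
[0.478582   0.04622527 0.30009526] [-0.56255315  0.09715309  0.36556365  1.96295591 -0.0393086   1.08870146
  0.92744314]
[0.0009781  0.11309474 0.00023152]
[0.47737441 0.04978683 0.20805698] [0.46973403 0.03907761 0.1900231 ] [0.48949519 0.05884815 0.2150182 ] 949
```

View pics/wrist1.png

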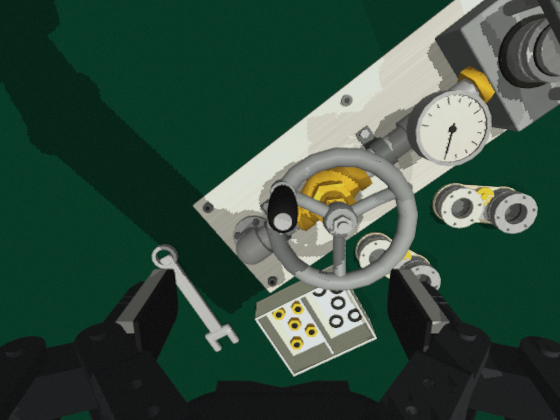

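The wrist view has the handle (top at 283,222) midway between the open fingers (at 150,310 and 420,310), and the space around it is clear. I'll descend and grip.

>>> {"name": "jog_arm", "arguments": {"motion": [[1,[0.001,0.03,0],[0,0,0]],[1,[0,0.03,0],[0,0,0]],[1,[0,0.03,0],[0,0,0]],[1,[0,0.023,0],[0,0,0]],[0,[0,0,0],[0,0,0]],[0,[0,0,0],[0,0,0]],[0,[0,0,0],[0,0,0]],[0,[0,0,0],[0,0,0]],[0,[0,0,0],[0,0,0]],[0,[0,0,0],[0,0,0]]], "force": 70}}

```text
clock: 2.57
tcp_pos: [0.4801, 0.0467, 0.1888]
orientation: [-1.54, 0.36, -0.362]
contact_force: [-5.2, -1.8, 5.9]
grip_width: 0.0191
```

```bash
python3 - <<'E'
from h import *
from bench import r
o=r.get_obs(); print(o["tcp_pos"],o["contact_force"],o["grip_width"])
f=r.grab_frame("scene"); cv2.imwrite("pics/scene1.png",cv2.resize(f["image"][100:260,180:380,::-1],None,fx=3,fy=3))
E
```

```text
[0.4800646  0.04670327 0.1888476 ] [-5.20784749 -1.79768372  5.94604754] 0.019092331567494472
```

View pics/scene1.png

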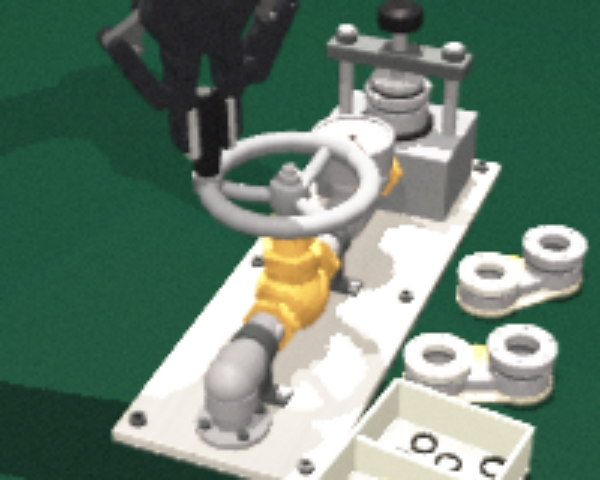

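```bash
cat > plan.py <<'E'
from h import *
import sys
# tool frame x,z plane; axes from start orientation (commanded)
a=np.radians(-26.4); X=np.array([np.cos(a),np.sin(a)]); Z=np.array([-np.sin(a),np.cos(a)])
def plan(cur,c,rad,th0,th1,n):
    p=np.array(cur); 
    for t in np.radians(np.linspace(th0,th1,n+1)[1:]):
        g=np.array(c)+rad*np.array([np.cos(t),np.sin(t)]); d=g-p
        x,z=np.round([d@X,d@Z],4); p=p+x*X+z*Z
        print(f"[0,[{x:.4f},0,{z:.4f}],[0,0,0]],",end="")
    print("\nend cmd",p)
E
python3 -c "
from plan import *
plan([.4800,.0467],[.5242,.078],.055,-144.7,-224.7,10)"
```

```text
[0,[-0.0069,0,0.0034],[0,0,0]],[0,[-0.0058,0,0.0049],[0,0,0]],[0,[-0.0051,0,0.0058],[0,0,0]],[0,[-0.0043,0,0.0063],[0,0,0]],[0,[-0.0033,0,0.0070],[0,0,0]],[0,[-0.0024,0,0.0073],[0,0,0]],[0,[-0.0013,0,0.0075],[0,0,0]],[0,[-0.0002,0,0.0077],[0,0,0]],[0,[0.0009,0,0.0076],[0,0,0]],[0,[0.0019,0,0.0075],[0,0,0]],
end cmd [0.48516493 0.1167041 ]
```

>>> {"name": "jog_arm", "arguments": {"motion": [[0,[-0.0069,0,0.0034],[0,0,0]],[0,[-0.0058,0,0.0049],[0,0,0]],[0,[-0.0051,0,0.0058],[0,0,0]],[0,[-0.0043,0,0.0063],[0,0,0]],[0,[-0.0033,0,0.007],[0,0,0]],[0,[-0.0024,0,0.0073],[0,0,0]],[0,[-0.0013,0,0.0075],[0,0,0]],[0,[-0.0002,0,0.0077],[0,0,0]],[0,[0.0009,0,0.0076],[0,0,0]],[0,[0.0019,0,0.0075],[0,0,0]]]}}

```text
clock: 3.45
tcp_pos: [0.487, 0.116, 0.1888]
orientation: [-1.541, 0.358, -0.365]
contact_force: [4.0, -9.5, 7.4]
grip_width: 0.0187
```

```bash
python3 - <<'E'
from bench import r
import numpy as np
o=r.get_obs(); d=o["tcp_pos"][:2]-[.5242,.078]
print(o["tcp_pos"],o["contact_force"],o["moment"],o["grip_width"],np.hypot(*d),np.degrees(np.arctan2(d[1],d[0]))%360)
E
python3 -c "
from plan import *
plan([.48516,.1167],[.5242,.078],.055,-224.7,-314.7,9)"
```

```text
[0.48703033 0.11598465 0.18883728] [ 3.98739192 -9.53322614  7.39721452] [-2.28191743 -1.02540141  0.01399915] 0.01874333618833699 0.053145257091026625 134.37870058347355
[0,[0.0037,0,0.0088],[0,0,0]],[0,[0.0053,0,0.0080],[0,0,0]],[0,[0.0066,0,0.0070],[0,0,0]],[0,[0.0077,0,0.0057],[0,0,0]],[0,[0.0085,0,0.0043],[0,0,0]],[0,[0.0092,0,0.0028],[0,0,0]],[0,[0.0095,0,0.0011],[0,0,0]],[0,[0.0096,0,-0.0006],[0,0,0]],[0,[0.0093,0,-0.0022],[0,0,0]],
end cmd [0.56284016 0.11710266]
```

```bash
python3 -c "
from plan import *
plan([.48516,.1167],[.5255,.0771],.055,-225,-315,10)"
```

```text
[0,[0.0050,0,0.0079],[0,0,0]],[0,[0.0046,0,0.0074],[0,0,0]],[0,[0.0057,0,0.0065],[0,0,0]],[0,[0.0066,0,0.0055],[0,0,0]],[0,[0.0074,0,0.0044],[0,0,0]],[0,[0.0080,0,0.0032],[0,0,0]],[0,[0.0084,0,0.0020],[0,0,0]],[0,[0.0086,0,0.0006],[0,0,0]],[0,[0.0086,0,-0.0008],[0,0,0]],[0,[0.0084,0,-0.0021],[0,0,0]],
end cmd [0.56440863 0.11598914]
```

>>> {"name": "jog_arm", "arguments": {"motion": [[0,[0.005,0,0.0079],[0,0,0]],[0,[0.0046,0,0.0074],[0,0,0]],[0,[0.0057,0,0.0065],[0,0,0]],[0,[0.0066,0,0.0055],[0,0,0]],[0,[0.0074,0,0.0044],[0,0,0]],[0,[0.008,0,0.0032],[0,0,0]],[0,[0.0084,0,0.002],[0,0,0]],[0,[0.0086,0,0.0006],[0,0,0]],[0,[0.0086,0,-0.0008],[0,0,0]],[0,[0.0084,0,-0.0021],[0,0,0]]]}}

```text
clock: 4.28
tcp_pos: [0.5635, 0.1173, 0.1887]
orientation: [-1.54, 0.361, -0.359]
contact_force: [-7.1, -2.0, 14.9]
grip_width: 0.0186
```

```bash
cat > st.py <<'E'
from bench import r
import numpy as np
o=r.get_obs(); d=o["tcp_pos"][:2]-[.5255,.0771]
print(o["clock"],o["tcp_pos"],o["contact_force"],o["grip_width"],np.hypot(*d),np.degrees(np.arctan2(d[1],d[0]))%360)
print(o["joints"])
E
python3 st.py
python3 -c "
from plan import *
plan([.56441,.11599],[.5255,.0771],.055,-315,-343,5)"
```

```text
4.2833 [0.56345057 0.1172505  0.1887491 ] [-7.11735456 -1.9926889  14.93081383] 0.0186434950983762 0.05524770677415011 46.613465502259906
[-0.56195076  0.39247964  0.31781158  1.87525704 -0.15511413  0.89875283
  0.94208302]
[0,[0.0050,0,-0.0020],[0,0,0]],[0,[0.0048,0,-0.0024],[0,0,0]],[0,[0.0045,0,-0.0029],[0,0,0]],[0,[0.0042,0,-0.0033],[0,0,0]],[0,[0.0039,0,-0.0037],[0,0,0]],
end cmd [0.57811566 0.09322149]
```

>>> {"name": "jog_arm", "arguments": {"motion": [[0,[0.005,-0.001,-0.002],[0,0,0]],[0,[0.0048,0,-0.0024],[0,0,0]],[0,[0.0045,0,-0.0029],[0,0,0]],[0,[0.0042,0,-0.0033],[0,0,0]],[0,[0.0039,0,-0.0037],[0,0,0]],[0,[0,0,0],[0,0,0]]]}}

```text
clock: 4.78
tcp_pos: [0.578, 0.0948, 0.1889]
orientation: [-1.539, 0.36, -0.36]
contact_force: [0.6, 0.0, 5.1]
grip_width: 0.0189
```

```bash
python3 st.py
python3 -c "
from plan import *
plan([.57812,.09322],[.5255,.0771],.055,-343,-353,5)"
```

```text
4.7833 [0.57800191 0.09481564 0.18890334] [0.64774008 0.00585637 5.06598244] 0.018870709240323514 0.05541024030160665 18.64585869639063
[-0.51892172  0.40775102  0.32289743  1.85307063 -0.16242342  0.90494537
  0.99142457]
[0,[0.0013,0,-0.0015],[0,0,0]],[0,[0.0012,0,-0.0014],[0,0,0]],[0,[0.0012,0,-0.0015],[0,0,0]],[0,[0.0012,0,-0.0016],[0,0,0]],[0,[0.0011,0,-0.0016],[0,0,0]],
end cmd [0.58011504 0.08374478]
```

>>> {"name": "jog_arm", "arguments": {"motion": [[0,[0.0013,0,-0.0015],[0,0,0]],[0,[0.0012,0,-0.0014],[0,0,0]],[0,[0.0012,0,-0.0015],[0,0,0]],[0,[0.0012,0,-0.0016],[0,0,0]],[0,[0.0011,0,-0.0016],[0,0,0]],[0,[0,0,0],[0,0,0]]]}}

```text
clock: 5.28
tcp_pos: [0.58, 0.0872, 0.1889]
orientation: [-1.537, 0.358, -0.359]
contact_force: [-0.8, 5.2, 5.1]
grip_width: 0.0194
```

```bash
python3 st.py
python3 -c "
from plan import *
plan([.58012,.08374],[.5255,.0771],.055,-353,-361,4)"
```

```text
5.2833 [0.58002664 0.08722033 0.18890774] [-0.75814726  5.15971209  5.10110891] 0.01938353448134438 0.0554578698508699 10.514640730315481
[-0.50473171  0.40882948  0.32335963  1.85153575 -0.16519666  0.90507973
  1.00913606]
[0,[0.0010,0,-0.0016],[0,0,0]],[0,[0.0009,0,-0.0016],[0,0,0]],[0,[0.0010,0,-0.0017],[0,0,0]],[0,[0.0008,0,-0.0017],[0,0,0]],
end cmd [0.58049954 0.07618315]
```

>>> {"name": "jog_arm", "arguments": {"motion": [[0,[0.001,0,-0.0016],[0,0,0]],[0,[0.0009,0,-0.0016],[0,0,0]],[0,[0.001,0,-0.0017],[0,0,0]],[0,[0.0008,0,-0.0017],[0,0,0]],[0,[0,0,0],[0,0,0]],[0,[0,0,0],[0,0,0]]]}}

```text
clock: 5.78
tcp_pos: [0.58, 0.0867, 0.1889]
orientation: [-1.531, 0.355, -0.353]
contact_force: [-1.4, 21.5, 4.9]
grip_width: 0.0191
```

```bash
python3 st.py
python3 - <<'E'
from h import *
from bench import r
f=r.grab_frame("scene"); cv2.imwrite("pics/scene2.png",cv2.resize(f["image"][90:270,180:400,::-1],None,fx=3,fy=3))
E
```

```text
5.7833 [0.58004367 0.08674256 0.1889066 ] [-1.36971412 21.48940181  4.87954548] 0.019138402144449784 0.05538945129303423 10.025504160721894
[-0.49645542  0.40794532  0.31824712  1.85193916 -0.17141099  0.90431234
  1.02236536]
```

View pics/scene2.png

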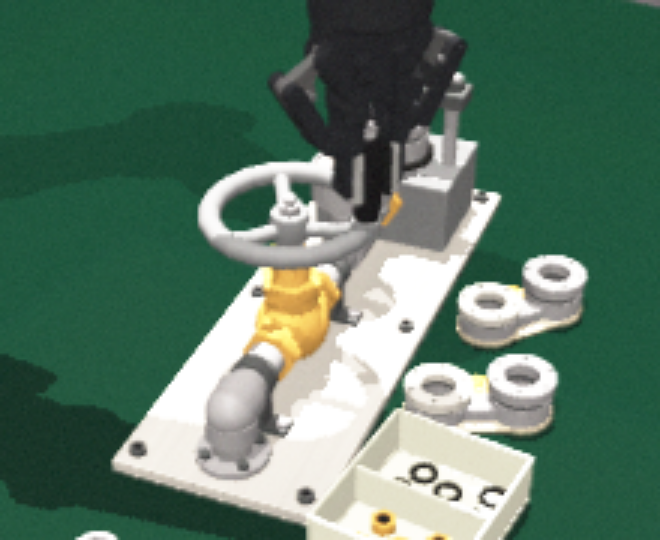

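The valve is on its stop: the force rose from 5 to 21 N with almost no motion at about 10.3° world, and the measured stand yaw was 10.7°. The scene view shows the fingers holding the handle and the loose things undisturbed. Next is winding back two turns.

```bash
python3 -c "
from plan import *
plan([.5805,.07618],[.5255,.0771],.055,-1,359,30)"|sed 's/\]\],/]],\n/g' | tr '\n' ' '
```

```text
[0,[-0.0060,0,0.0098],[0,0,0]], [0,[-0.0079,0,0.0083],[0,0,0]], [0,[-0.0094,0,0.0066],[0,0,0]], [0,[-0.0107,0,0.0044],[0,0,0]], [0,[-0.0113,0,0.0021],[0,0,0]], [0,[-0.0115,0,-0.0003],[0,0,0]], [0,[-0.0111,0,-0.0027],[0,0,0]], [0,[-0.0104,0,-0.0049],[0,0,0]], [0,[-0.0092,0,-0.0070],[0,0,0]], [0,[-0.0074,0,-0.0087],[0,0,0]], [0,[-0.0055,0,-0.0101],[0,0,0]], [0,[-0.0033,0,-0.0110],[0,0,0]], [0,[-0.0010,0,-0.0115],[0,0,0]], [0,[0.0015,0,-0.0114],[0,0,0]], [0,[0.0038,0,-0.0108],[0,0,0]], [0,[0.0060,0,-0.0098],[0,0,0]], [0,[0.0079,0,-0.0084],[0,0,0]], [0,[0.0095,0,-0.0065],[0,0,0]], [0,[0.0106,0,-0.0044],[0,0,0]], [0,[0.0113,0,-0.0022],[0,0,0]], [0,[0.0115,0,0.0003],[0,0,0]], [0,[0.0112,0,0.0027],[0,0,0]], [0,[0.0104,0,0.0049],[0,0,0]], [0,[0.0091,0,0.0070],[0,0,0]], [0,[0.0075,0,0.0087],[0,0,0]], [0,[0.0055,0,0.0101],[0,0,0]], [0,[0.0033,0,0.0111],[0,0,0]], [0,[0.0009,0,0.0114],[0,0,0]], [0,[-0.0015,0,0.0114],[0,0,0]], [0,[-0.0038,0,0.0109],[0,0,0]],  end cmd [0.5805  0.07618]
```

>>> {"name": "jog_arm", "arguments": {"motion": [[0,[-0.006,0,0.0098],[0,0,0]],[0,[-0.0079,0,0.0083],[0,0,0]],[0,[-0.0094,0,0.0066],[0,0,0]],[0,[-0.0107,0,0.0044],[0,0,0]],[0,[-0.0113,0,0.0021],[0,0,0]],[0,[-0.0115,0,-0.0003],[0,0,0]],[0,[-0.0111,0,-0.0027],[0,0,0]],[0,[-0.0104,0,-0.0049],[0,0,0]],[0,[-0.0092,0,-0.007],[0,0,0]],[0,[-0.0074,0,-0.0087],[0,0,0]]]}}

```text
clock: 6.67
tcp_pos: [0.4995, 0.1251, 0.1889]
orientation: [-1.54, 0.358, -0.364]
contact_force: [6.7, -4.2, 3.0]
grip_width: 0.0187
```

```bash
python3 st.py
```

```text
6.6667 [0.49945348 0.12514171 0.18887451] [ 6.69509696 -4.21487858  2.95410694] 0.01867953607912621 0.05464821578848345 118.46498975105911
[-0.63315551  0.29249557  0.31760061  2.01639057 -0.11820221  0.84658468
  0.86075131]
```

>>> {"name": "jog_arm", "arguments": {"motion": [[0,[-0.0055,0,-0.0101],[0,0,0]],[0,[-0.0033,0,-0.011],[0,0,0]],[0,[-0.001,0,-0.0115],[0,0,0]],[0,[0.0015,0,-0.0114],[0,0,0]],[0,[0.0038,0,-0.0108],[0,0,0]],[0,[0.006,0,-0.0098],[0,0,0]],[0,[0.0079,0,-0.0084],[0,0,0]],[0,[0.0095,0,-0.0065],[0,0,0]],[0,[0.0106,0,-0.0044],[0,0,0]],[0,[0.0113,0,-0.0022],[0,0,0]]]}}

```text
clock: 7.5
tcp_pos: [0.4963, 0.0304, 0.1888]
orientation: [-1.54, 0.362, -0.359]
contact_force: [-2.5, 2.6, 9.7]
grip_width: 0.0191
```

```bash
python3 st.py
```

```text
7.5 [0.49633005 0.03043937 0.18880762] [-2.48536853  2.63801321  9.71365457] 0.019073790895020815 0.05502817586745511 237.98838329134134
[-0.49348994  0.26862912  0.36315208  2.05427877 -0.12869409  0.84047487
  1.05494025]
```

>>> {"name": "jog_arm", "arguments": {"motion": [[0,[0.0115,0,0.0003],[0,0,0]],[0,[0.0112,0,0.0027],[0,0,0]],[0,[0.0104,0,0.0049],[0,0,0]],[0,[0.0091,0,0.007],[0,0,0]],[0,[0.0075,0,0.0087],[0,0,0]],[0,[0.0055,0,0.0101],[0,0,0]],[0,[0.0033,0,0.0111],[0,0,0]],[0,[0.0009,0,0.0114],[0,0,0]],[0,[-0.0015,0,0.0114],[0,0,0]],[0,[-0.0038,0,0.0109],[0,0,0]]]}}

```text
clock: 8.33
tcp_pos: [0.581, 0.075, 0.1889]
orientation: [-1.542, 0.361, -0.364]
contact_force: [-0.3, -3.6, 8.1]
grip_width: 0.0189
```

```bash
python3 st.py
```

```text
8.3333 [0.58104025 0.07502459 0.18887781] [-0.33315945 -3.57850694  8.08312966] 0.01885662515744647 0.05557901200521865 357.85998227807664
[-0.50668467  0.41060199  0.34936996  1.85404514 -0.17169688  0.90555249
  1.03098927]
```

One turn minus about 12° is done. The second turn repeats the same rows.

>>> {"name": "jog_arm", "arguments": {"motion": [[0,[-0.006,0,0.0098],[0,0,0]],[0,[-0.0079,0,0.0083],[0,0,0]],[0,[-0.0094,0,0.0066],[0,0,0]],[0,[-0.0107,0,0.0044],[0,0,0]],[0,[-0.0113,0,0.0021],[0,0,0]],[0,[-0.0115,0,-0.0003],[0,0,0]],[0,[-0.0111,0,-0.0027],[0,0,0]],[0,[-0.0104,0,-0.0049],[0,0,0]],[0,[-0.0092,0,-0.007],[0,0,0]],[0,[-0.0074,0,-0.0087],[0,0,0]]]}}

```text
clock: 9.17
tcp_pos: [0.4994, 0.1251, 0.1889]
orientation: [-1.54, 0.358, -0.363]
contact_force: [6.3, -3.8, 2.8]
grip_width: 0.0188
```

>>> {"name": "jog_arm", "arguments": {"motion": [[0,[-0.0055,0,-0.0101],[0,0,0]],[0,[-0.0033,0,-0.011],[0,0,0]],[0,[-0.001,0,-0.0115],[0,0,0]],[0,[0.0015,0,-0.0114],[0,0,0]],[0,[0.0038,0,-0.0108],[0,0,0]],[0,[0.006,0,-0.0098],[0,0,0]],[0,[0.0079,0,-0.0084],[0,0,0]],[0,[0.0095,0,-0.0065],[0,0,0]],[0,[0.0106,0,-0.0044],[0,0,0]],[0,[0.0113,0,-0.0022],[0,0,0]]]}}

```text
clock: 10.0
tcp_pos: [0.4964, 0.0304, 0.1888]
orientation: [-1.54, 0.362, -0.359]
contact_force: [-2.2, 3.7, 10.1]
grip_width: 0.0188
```

```bash
python3 st.py
```

```text
10.0 [0.49635236 0.03037277 0.18877505] [-2.24966468  3.69453321 10.14418555] 0.018770243592739305 0.05507285017250229 238.04479838340976
[-0.51026398  0.27018314  0.38364111  2.05521008 -0.13646198  0.84065448
  1.06321206]
```

>>> {"name": "jog_arm", "arguments": {"motion": [[0,[0.0115,0,0.0003],[0,0,0]],[0,[0.0112,0,0.0027],[0,0,0]],[0,[0.0104,0,0.0049],[0,0,0]],[0,[0.0091,0,0.007],[0,0,0]],[0,[0.0075,0,0.0087],[0,0,0]],[0,[0.0055,0,0.0101],[0,0,0]],[0,[0.0033,0,0.0111],[0,0,0]],[0,[0.0009,0,0.0114],[0,0,0]],[0,[-0.0015,0,0.0114],[0,0,0]],[0,[-0.0038,0,0.0109],[0,0,0]]]}}

```text
clock: 10.83
tcp_pos: [0.581, 0.0748, 0.1889]
orientation: [-1.542, 0.361, -0.364]
contact_force: [-0.1, -3.1, 8.5]
grip_width: 0.0186
```

>>> {"name": "jog_arm", "arguments": {"motion": [[0,[-0.003,0,0.005],[0,0,0]],[0,[-0.003,0,0.005],[0,0,0]],[0,[0,0,0],[0,0,0]],[0,[0,0,0],[0,0,0]]]}}

```text
clock: 11.17
tcp_pos: [0.5797, 0.0886, 0.1889]
orientation: [-1.54, 0.359, -0.361]
contact_force: [1.5, 1.2, 5.5]
grip_width: 0.0186
```

```bash
python3 st.py
```

```text
11.1667 [0.57969652 0.08859031 0.18887722] [1.52111152 1.20105279 5.52994084] 0.018619278011546718 0.05540117237365743 11.970140150651005
[-0.53956537  0.41290154  0.36405104  1.85364368 -0.18266679  0.90623248
  1.02065709]
```

>>> {"name": "jog_arm", "arguments": {"motion": [[0,[0.001,0,-0.0016],[0,0,0]],[0,[0,0,0],[0,0,0]],[0,[0,0,0],[0,0,0]],[0,[0,0,0],[0,0,0]],[0,[0,0,0],[0,0,0]]]}}

```text
clock: 11.58
tcp_pos: [0.58, 0.0873, 0.1889]
orientation: [-1.539, 0.359, -0.361]
contact_force: [2.1, 2.2, 6.3]
grip_width: 0.0186
```

```bash
python3 st.py
python3 - <<'E'
from h import *
from bench import r
f=r.grab_frame("scene"); cv2.imwrite("pics/scene3.png",cv2.resize(f["image"][90:270,180:400,::-1],None,fx=3,fy=3))
t=r.grab_frame("top"); t0=pickle.load(open("top0.pkl","rb")); cv2.imwrite("pics/top3.png",t["image"][:,:,::-1])
E
```

```text
11.5833 [0.57998627 0.08730147 0.18891689] [2.05770273 2.24771136 6.27922886] 0.01864119697367552 0.05543305765919633 10.604715621094593
[-0.53664149  0.41272821  0.36368288  1.85371544 -0.18348066  0.90583167
  1.02410265]
```

View pics/scene3.png

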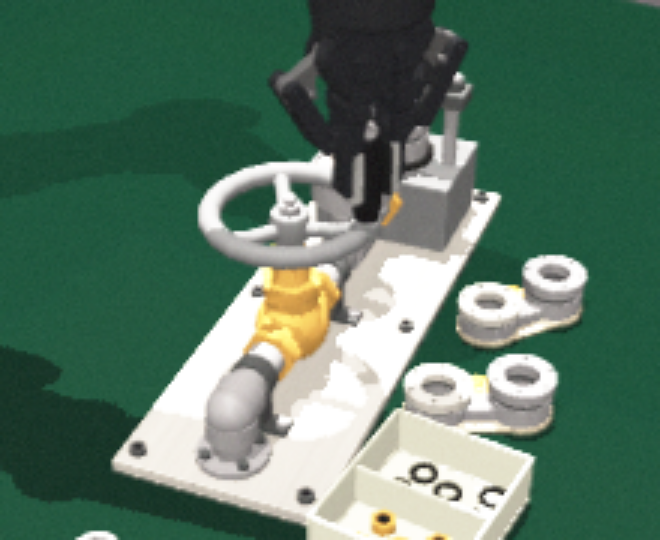

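View pics/top3.png

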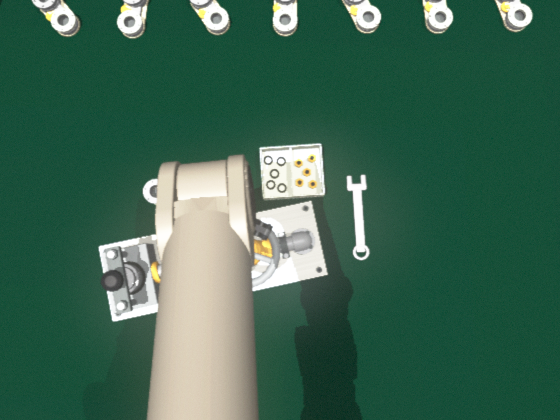

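The final scene view matches the one at the stop: wheel spokes, handle and fingers near (370,190) are in the same place. The tray and spanner are where they started in the top view, and the housings in the scene view. Handing in.

```bash
python3 - <<'E'
from bench import r
print(r.get_obs()["qvel"].round(4)); print(r.hand_in())
E
```

```text
[-0.0007 -0.0003 -0.     -0.0001 -0.0004  0.0006  0.0004]
the job is handed in; nothing more can be done
None
```

I wound the valve shut, backed it off two full turns, and handed the job in at about 11.7 s with the gripper still holding the handle. `hand_in` gave no verdict, so I can't confirm the pass itself.

- **Shut:** I took the handle at mid-height with a grip set to 70 N and led it about 205° clockwise to the stop. There the force rose from 5 to 21 N with almost no movement, at about 10.0–10.5° world. That agrees with the 10.7° stand yaw I measured from the plate.
- **Two turns open:** After 720° anticlockwise I had overshot by about 1.7°, so I trimmed it back. The handle ended at 10.6°, roughly 0.01 rad from two turns by the tool position. The wheel angle was not read directly.
- **Final hold:** The fingers were closed to 18.6 mm on the handle, the grasp point was at 189 mm height (handle middle 185 mm), and the arm was still. The finger force on the handle was not measured directly.
- **Loose things:** The last pictures show no visible shift in the tray, spanner or housings. In the top view the arm hid most of the housings, so I judged those from the scene camera.

No check failed. The one disagreement was the hub position: the first camera estimate was about 2 mm off, and I corrected it from the tool positions measured early in the winding.

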